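Close the washed storage jars, each with its own lid

TASK

The four white storage jars are washed and dry and are to go back into the cupboard closed: put each wooden lid on the jar it was made for, so that its plug is in the mouth and it lies flat on the rim all round. Lower the lids into place, do not drop them; leave the jars upright where they stand, and leave the spice jar among them alone.

Things in the scene. Friction and masses are not known exactly. Their poses are not given: they have to be found in the camera images.
- large_round_jar: the larger of the two round jars: white ceramic, open at the top, empty, loose on the table, 0.35 kg; round, 84 mm across, 74 mm high, wall 6 mm, mouth 72 mm across. Origin: centre of its underside; z up. Its yaw means nothing.
- large_round_lid: lid of the larger of the two round jars: light wood, lying knob up, 0.07 kg. Plate round, 88 mm across, 8 mm thick; under it a plug 59 mm across, 10 mm deep; central round knob 22 mm wide, 26 mm high. Origin: centre of the plug's underside, z up: plate top at 18 mm, grip the knob at 31 to 40 mm, knob top 44 mm. Seated: origin 64 mm above the jar's. Yaw means nothing.
- small_round_jar: the smaller of the two round jars: white ceramic, open at the top, empty, loose on the table, 0.35 kg; round, 62 mm across, 64 mm high, wall 6 mm, mouth 50 mm across. Origin: centre of its underside; z up. Its yaw means nothing.
- small_round_lid: lid of the smaller of the two round jars: light wood, lying knob up, 0.07 kg. Plate round, 66 mm across, 8 mm thick; under it a plug 37 mm across, 10 mm deep; central round knob 22 mm wide, 26 mm high. Origin: centre of the plug's underside, z up: plate top at 18 mm, grip the knob at 31 to 40 mm, knob top 44 mm. Seated: origin 54 mm above the jar's. Yaw means nothing.
- square_jar: the square jar: white ceramic, open at the top, empty, loose on the table, 0.35 kg; 68 mm along its own x by 68 mm along its own y, corners rounded, 70 mm high, wall 6 mm, mouth 56 x 56 mm. Origin: centre of its underside; z up.
- square_lid: lid of the square jar: light wood, lying knob up, 0.07 kg. Plate 72 mm (own x) by 72 mm (own y), 8 mm thick; under it a plug 43 x 43 mm, 10 mm deep; central round knob 22 mm wide, 26 mm high. Origin: centre of the plug's underside, z up: plate top at 18 mm, grip the knob at 31 to 40 mm, knob top 44 mm. Seated: origin 60 mm above the jar's. Fits at any quarter turn.
- oblong_jar: the oblong jar: white ceramic, open at the top, empty, loose on the table, 0.35 kg; 58 mm along its own x by 84 mm along its own y, corners rounded, 54 mm high, wall 6 mm, mouth 46 x 72 mm. Origin: centre of its underside; z up.
- oblong_lid: lid of the oblong jar: light wood, lying knob up, 0.07 kg. Plate 62 mm (own x) by 88 mm (own y), 8 mm thick; under it a plug 33 x 59 mm, 10 mm deep; central round knob 22 mm wide, 26 mm high. Origin: centre of the plug's underside, z up: plate top at 18 mm, grip the knob at 31 to 40 mm, knob top 44 mm. Seated: origin 44 mm above the jar's. Fits either way round.
- spice_jar: a closed spice jar with a dark cap that stands among the jars and lids, 40 mm across, 102 mm high, loose; no part of the job, to be left alone. Origin: centre of its underside. (Not listed: a fruit basket, water bottle and other fixed things up to 270 mm high stand to the right of y = -0.06 m; a flat packet and scissors lie in front of x = 0.38 m.)

How it is judged:
By the outcome, as a careful person would: the job done as asked, in the order asked, and still so for the second after the job is handed in, with the robot touching nothing.
It also fails if it takes over 83 s, if anything falls off the work surface, if the arm or the gripper's body presses on something with over 40 N, if the wrist force passes 120 N, or if a joint passes its speed limit or range.

ROBOT

A 7-joint arm with a two-finger parallel gripper is mounted at the origin on a cart in front of the work surface, level with it; the furniture and walls round the work are solid. World frame = base frame: x ahead of the robot, y to its left, z up, the work surface at z = 0. Lengths are in mm, angles in rad, forces in N, time in s.
With the tool pointing down it reaches from about 425 to 875 mm from the base axis. Payload 4.7 kg.
Tool frame: the origin (TCP) lies midway between the tips of the shut fingers; the grasp point (between the pads) lies 19 mm behind it; z points along the fingers, y is the direction in which the jaws open and shut (so a half turn about z gives the same grasp; the last joint's range is limited). The gripper opens to 87 mm and grips with 3 to 60 N. Pads are 19 mm wide; open, the fingers measure 117 mm over their backs; the gripper's body (75 mm by 190 mm) begins 51 mm behind the grasp point.
Start: joints at [-1.238, 0.321, -0.07, 1.45, 0.023, 1.371, -0.057], TCP at [203.755, 617.26, 222.587] pointing down, gripper open.
Joint ranges: [-2.86, 2.86], [-0.3, 2.09], [-1.38, 1.24], [0.06, 2.45], [-1.56, 4.7], [0.09, 2.05], [-2.69, 2.69]. Speed limits (rad/s): [2.57, 2.57, 3.14, 3.14, 3.14, 3.14, 3.14].

INTERFACE

Orientations are given as [roll, pitch, yaw] about the fixed x, y, z axes, in that order (R = Rz(yaw) Ry(pitch) Rx(roll)).
In Python, from cell import ctrl gives the robot as it stands. The module is installed in compiled form; this text tells all that it offers.
- The arm moves only by the shell command python3 -m inch 'ROWS' [FORCE]. ROWS is JSON, a list of rows, each a list of 3 entries, a list of its own where there are three numbers: the shift along the tool's x, y, z in m, then the turn, a rotation vector about the tool's x, y, z in rad, then the finger opening in m, from 0 to 0.087. In form: [[[dx, dy, dz], [ax, ay, az], fingers], ...]. A call has 1 to 20 rows; each row shifts and turns the commanded pose from where the row before left it, along the tool's axes as they then stand; what a row does not reach is not made up. A row lasts 1/10 s, in which the tool goes at most 50 mm and 8.59 degrees, less where a joint would pass 70% of its speed; a pose out of reach is approached as far as the arm can. A call is refused whole if a number of a shift passes 0.05 or a number of a turn 0.15, either way. A call with a gripper value outside its range is refused whole. The fingers move at their own pace and stop on an object; FORCE is the grip in N (left out, the last holds). Time passes only in rows, so rows that do not move let the fingers close. It gives the time, the measured TCP pose, the force and the opening at its end, in the units of the state.
- ctrl.sense(): the state, without advancing time (a new reading comes with each control period).
- ctrl.grab_frame(name): name is "side" or "top" or "wrist"; returns a dict with "frame" (420x560x3 uint8, red, green, blue), "range_z" (420x560 float32, mm along the optical axis (not along the pixel's ray), 0 where there is no reading), "K" (3x3 intrinsics, pixels), "T" (4x4, takes a point from camera to world coordinates). Camera axes: x right, y up, looking along -z (the intrinsics and any distortion apply to the point x, -y, -z); pixel columns grow to the right and rows downward; lengths in mm; the calibration is good to about 2 mm. The wrist camera is an equidistant fisheye: a pixel r from the principal point sees the ray r / f radians off the axis. A picture is of the moment at which its call begins.
- ctrl.close_job(): hands the job in, once; it reports no verdict.
The state is a dict: "t": time; "joint_pos": joint angles; "dq": joint speeds; "joint_efforts": joint torques, N m; "tool_pos": TCP position; "eef_rot": TCP orientation; "contact_force": force on the tool from outside, world axes, zero at the start; "ft_torque": the same for the moment, N m; "width": finger opening in mm.
Only numpy, scipy, OpenCV 4.12 (cv2) and the standard library are available. Lean on these libraries where they do the work, as an engineer would, in place of code of your own. Each camera call takes 0.05 s, during which the arm holds its last target. There are 200 camera calls.

## Working session

There is one attempt and no reset: what is moved stays moved. The work goes in short steps, Python scripts to look and compute and a shell command to move; the robot and the scene stay as the last step left them, time stands still between calls to the robot, and variables do not carry over. Pictures are saved under pics/ and viewed, about 12 in all and at most 16, crops included, and the job is handed in when it is done.

```bash
mkdir -p pics
cat > h.py <<'E'
import numpy as np, cv2
from cell import ctrl
def grab(n):
    d=ctrl.grab_frame(n); np.savez(f'pics/{n}.npz',**d); return d
def cloud(d):
    z=d['range_z'];K=d['K'];h,w=z.shape
    u,v=np.meshgrid(np.arange(w),np.arange(h))
    p=np.stack([(u-K[0,2])/K[0,0]*z,-(v-K[1,2])/K[1,1]*z,-z],-1)
    return p@d['T'][:3,:3].T+d['T'][:3,3]
E
python3 - <<'E'
from h import *
for n in('top','side'):
    d=grab(n); cv2.imwrite(f'pics/{n}0.png',cv2.resize(d['frame'][:,:,::-1],(800,600)))
    print(n,d['K'].tolist(),d['T'].round(3).tolist(),(d['range_z']>0).mean())
s=ctrl.sense();print({k:np.round(v,3).tolist() for k,v in s.items()})
E
```

```text
top [[413.3821689185663, 0.0, 280.26056946270694], [0.0, 413.3821689185663, 207.8841366861093], [0.0, 0.0, 1.0]] [[0.012, 0.973, -0.231, 361.418], [-1.0, 0.012, -0.003, 144.478], [-0.0, 0.231, 0.973, 862.841], [0.0, 0.0, 0.0, 1.0]] 0.9960926870748299
side [[515.1393337087943, 0.0, 276.9984024381167], [0.0, 515.1393337087943, 209.28268164504252], [0.0, 0.0, 1.0]] [[-1.0, -0.015, 0.026, 559.309], [0.03, -0.386, 0.922, 918.316], [-0.004, 0.922, 0.386, 350.745], [0.0, 0.0, 0.0, 1.0]] 0.996062925170068
{'t': 0.1, 'joint_pos': [-1.238, 0.322, -0.07, 1.452, 0.023, 1.371, -0.057], 'dq': [-0.001, -0.0, -0.0, -0.004, 0.001, -0.001, -0.001], 'joint_efforts': [0.001, -49.258, -0.405, -31.34, -0.064, 0.04, 0.0], 'tool_pos': [203.565, 616.775, 221.58], 'eef_rot': [-3.14, 0.0, 2.823], 'contact_force': [-0.229, -0.04, -0.072], 'ft_torque': [-0.006, 0.019, 0.029], 'width': 87.023}
```

View pics/top0.png

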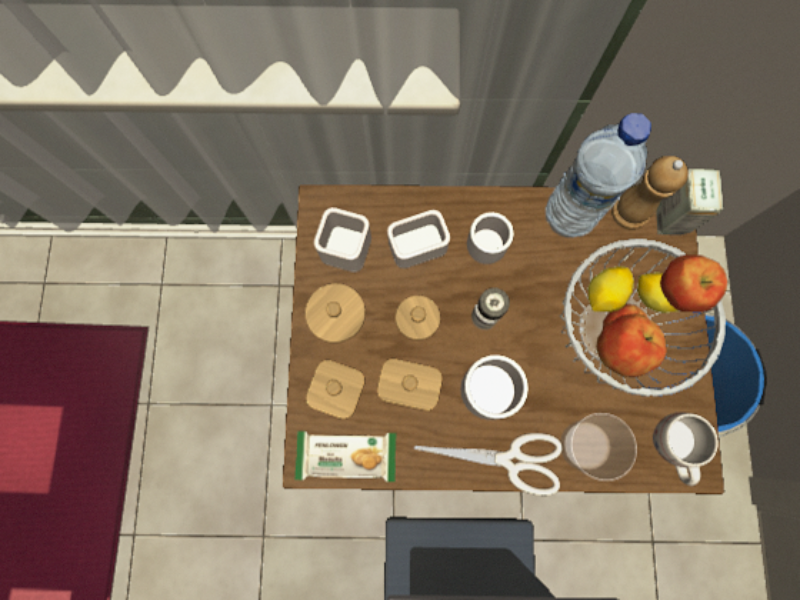

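View pics/side0.png

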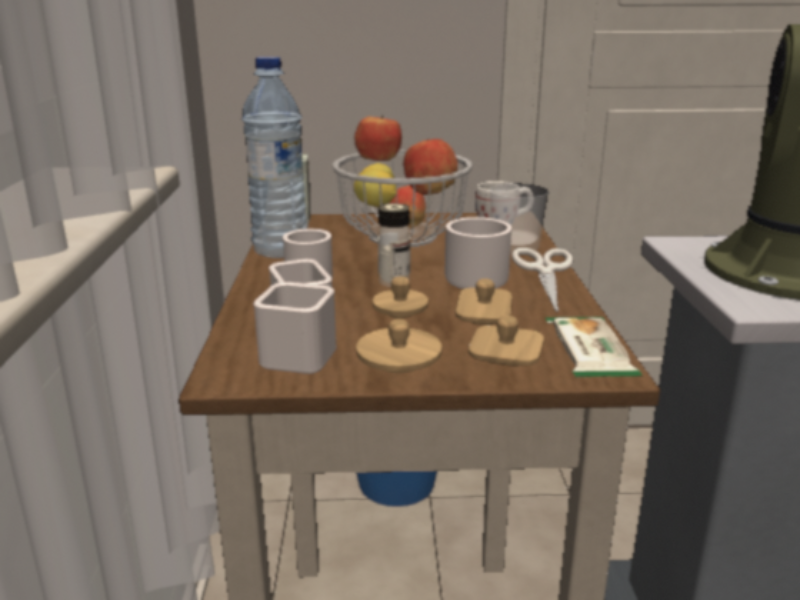

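The top view shows the jars at (342,235) square, (418,238) oblong, (490,238) small round and (496,387) large round. The lids are at (335,312) large round, (417,317) small round, (335,387) square and (410,385) oblong. The spice jar is at (491,303). The side view agrees. Next I measure with depth.

```bash
cat > meas.py <<'E'
from h import *
S={'square_jar':(342,235,70,68,68),'oblong_jar':(418,238,54,58,84),'small_round_jar':(490,238,64,62,0),'large_round_jar':(496,387,74,84,0),
'large_round_lid':(335,312,18,88,0),'small_round_lid':(417,317,18,66,0),'square_lid':(335,387,18,72,72),'oblong_lid':(410,385,18,62,88),'spice':(491,303,102,40,0)}
def run(d,names=S):
    P=cloud(d); Z=P[...,2]
    tb=(Z>-15)&(Z<8)&(P[...,0]>350)&(P[...,0]<750)&(P[...,1]>0)&(P[...,1]<320)
    A=np.c_[P[tb][:,:2],np.ones(tb.sum())]
    c=np.linalg.lstsq(A,P[tb][:,2],rcond=None)[0]; print('table plane',c.round(4), 'std',(P[tb][:,2]-A@c).std().round(2))
    Z=Z-(P[...,:2]@c[:2]+c[2]); out={}
    for n in names:
        u,v,h,a,b=S[n]; u,v=u*.7,v*.7
        yy,xx=np.mgrid[:420,:560]; w=np.hypot(xx-u,yy-v)<38
        m=w&(Z>h-5)&(Z<h+4) if 'lid' not in n else w&(Z>11)&(Z<24)
        k,lab=cv2.connectedComponents(m.astype(np.uint8)); m=lab==np.argmax(np.bincount(lab[m],minlength=2)) if m.any() else m
        q=P[m][:,:2].astype(np.float32)
        (cx,cy),r=cv2.minEnclosingCircle(q); rect=cv2.minAreaRect(q)
        s=f'{n:16s} n={len(q)} z={np.median(Z[m]):.1f} circ=({cx:.1f},{cy:.1f}) d={2*r:.1f} rect c={np.round(rect[0],1)} size={np.round(rect[1],1)} ang={rect[2]:.1f}'
        if 'lid' in n:
            kk=w&(Z>38)&(Z<50); g=P[kk]; s+=f' knob n={len(g)} ({g[:,0].mean():.1f},{g[:,1].mean():.1f}) z={np.median(Z[kk]):.1f}'
        print(s)
if __name__=='__main__':
    import sys; run(dict(np.load('pics/top.npz')) if len(sys.argv)<2 else grab('top'))
E
python3 meas.py
```

```text
table plane [-7.000e-04 -4.000e-03  8.726e-01] std 2.36
square_jar       n=360 z=68.9 circ=(643.0,232.1) d=83.4 rect c=[643.2 231.8] size=[68.1 69.2] ang=74.1
oblong_jar       n=359 z=52.8 circ=(648.8,122.8) d=90.8 rect c=[648.7 122. ] size=[58.3 84. ] ang=20.2
small_round_jar  n=252 z=62.4 circ=(649.1,18.1) d=62.3 rect c=[648.4  17.5] size=[60.2 60.4] ang=9.5
large_round_jar  n=423 z=72.7 circ=(430.0,18.2) d=84.0 rect c=[429.9  18.4] size=[81.5 83.1] ang=44.9
large_round_lid  n=1257 z=17.8 circ=(539.1,243.0) d=87.7 rect c=[539.7 242.6] size=[86.3 86.1] ang=3.1 knob n=107 (553.4,239.9) z=43.0
small_round_lid  n=668 z=17.3 circ=(533.4,122.2) d=65.7 rect c=[532.6 122.3] size=[62.8 64. ] ang=89.9 knob n=82 (532.7,122.0) z=42.1
square_lid       n=1107 z=17.7 circ=(428.4,238.1) d=87.6 rect c=[428.2 238.5] size=[72.1 71.8] ang=72.1 knob n=90 (427.9,238.1) z=43.1
oblong_lid       n=1175 z=17.5 circ=(436.4,133.0) d=94.2 rect c=[436.2 132.9] size=[87.9 62.1] ang=78.3 knob n=100 (435.4,125.6) z=42.4
spice            n=343 z=100.6 circ=(537.6,22.1) d=40.4 rect c=[537.5  22.5] size=[38.5 38.9] ang=63.5
```

Fits are clean. Jar and lid angles: the square lid needs about +2° and the oblong lid about +32° (world). I'll turn the tool so the jaws lie along world x (tool x = +y, tool y = +x, tool z = down), then go above the large round lid.

```bash
python3 -m inch '[[[0,0,0],[0,0,0.139],0.06],[[0,0,0],[0,0,0.139],0.06],[[0,0,0],[0,0,0.139],0.06],[[0,0,0],[0,0,0.139],0.06],[[0,0,0],[0,0,0.139],0.06],[[0,0,0],[0,0,0.139],0.06],[[0,0,0],[0,0,0.139],0.06],[[0,0,0],[0,0,0.139],0.06],[[0,0,0],[0,0,0.14],0.06],[[0,0,0],[0,0,0],0.06]]' 20
python3 -m inch '[[[-0.025,0.022,0],[0,0,0],0.06],[[-0.025,0.022,0],[0,0,0],0.06],[[-0.025,0.022,0],[0,0,0],0.06],[[-0.025,0.022,0],[0,0,0],0.06],[[-0.025,0.022,0],[0,0,0],0.06],[[-0.025,0.022,0],[0,0,0],0.06],[[-0.025,0.022,0],[0,0,0],0.06],[[-0.025,0.022,0],[0,0,0],0.06],[[-0.025,0.022,0],[0,0,0],0.06],[[-0.025,0.022,0],[0,0,0],0.06],[[-0.025,0.022,0],[0,0,0],0.06],[[-0.025,0.022,0],[0,0,0],0.06],[[-0.025,0.022,0],[0,0,0],0.06],[[-0.025,0.024,0],[0,0,0],0.06],[[-0.024,0.025,0],[0,0,0],0.06],[[0,0,0],[0,0,0],0.06],[[0,0,0],[0,0,0],0.06]]'
```

```text
t: 1.1
tool_pos: [203.7, 617.0, 222.0]
eef_rot: [-3.142, 0.001, 1.57]
contact_force: [0.4, 0.1, -0.4]
width: 60.2
t: 2.8
tool_pos: [539.0, 242.4, 222.2]
eef_rot: [-3.141, 0.0, 1.571]
contact_force: [0.3, 0.7, -0.8]
width: 60.0
```

```bash
python3 -m inch '[[[0,0,0.025],[0,0,0],0.06],[[0,0,0.025],[0,0,0],0.06],[[0,0,0.025],[0,0,0],0.06],[[0,0,0.025],[0,0,0],0.06],[[0,0,0.025],[0,0,0],0.06],[[0,0,0.025],[0,0,0],0.06],[[0,0,0.020],[0,0,0],0.06],[[0,0,0.015],[0,0,0],0.06],[[0,0,0.010],[0,0,0],0.06],[[0,0,0.006],[0,0,0],0.06],[[0,0,0],[0,0,0],0.06],[[0,0,0],[0,0,0],0.06]]'
python3 - <<'E'
from h import *
d=grab('side'); cv2.imwrite('pics/side1.png',cv2.resize(d['frame'][180:290,190:410,::-1],(800,400),interpolation=cv2.INTER_CUBIC))
E
```

```text
t: 4.0
tool_pos: [539.3, 243.6, 22.3]
eef_rot: [3.14, -0.001, 1.571]
contact_force: [-0.3, -0.5, 0.2]
width: 60.1
```

View pics/side1.png

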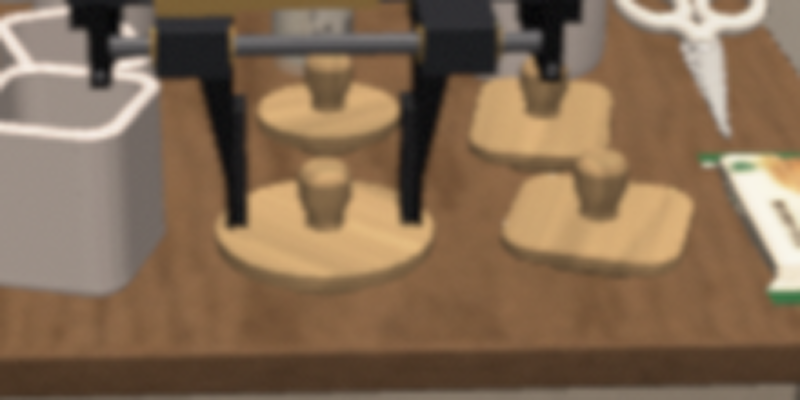

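The knob at (325,190) is centred between the fingers at (237,225) and (412,225), and the tips are just above the plate. I lower 1 mm, close and lift.

```bash
python3 -m inch '[[[0,0,0.001],[0,0,0],0.06],[[0,0,0],[0,0,0],0.01],[[0,0,0],[0,0,0],0.01],[[0,0,0],[0,0,0],0.01],[[0,0,0],[0,0,0],0.01],[[0,0,0],[0,0,0],0.01],[[0,0,0],[0,0,0],0.01],[[0,0,-0.002],[0,0,0],0.01],[[0,0,-0.008],[0,0,0],0.01],[[0,0,-0.02],[0,0,0],0.01],[[0,0,-0.025],[0,0,0],0.01],[[0,0,-0.025],[0,0,0],0.01],[[0,0,-0.025],[0,0,0],0.01],[[0,0,-0.025],[0,0,0],0.01],[[0,0,0],[0,0,0],0.01],[[0,0,0],[0,0,0],0.01]]' 25
```

```text
t: 5.65
tool_pos: [538.9, 243.4, 151.1]
eef_rot: [3.141, -0.001, 1.571]
contact_force: [-0.2, -0.6, -1.4]
width: 21.3
```

```bash
python3 -m inch '[[[-0.0225,-0.0109,0],[0,0,0],0.01],[[-0.0225,-0.0109,0],[0,0,0],0.01],[[-0.0225,-0.0109,0],[0,0,0],0.01],[[-0.0225,-0.0109,0],[0,0,0],0.01],[[-0.0225,-0.0109,0],[0,0,0],0.01],[[-0.0225,-0.0109,0],[0,0,0],0.01],[[-0.0225,-0.0109,0],[0,0,0],0.01],[[-0.0225,-0.0109,0],[0,0,0],0.01],[[-0.0225,-0.0109,0],[0,0,0],0.01],[[-0.0225,-0.0109,0],[0,0,0],0.01],[[0,0,0],[0,0,0],0.01],[[0,0,0],[0,0,0],0.01],[[0,0,0.02],[0,0,0],0.01],[[0,0,0.02],[0,0,0],0.01],[[0,0,0],[0,0,0],0.01],[[0,0,0],[0,0,0],0.01]]'
python3 - <<'E'
from h import *
d=grab('side'); cv2.imwrite('pics/side2.png',cv2.resize(d['frame'][100:240,240:440,::-1],(800,560),interpolation=cv2.INTER_CUBIC))
E
```

```text
t: 7.25
tool_pos: [429.6, 18.8, 110.3]
eef_rot: [-3.14, 0.001, 1.572]
contact_force: [0.1, -0.1, -0.6]
width: 21.0
```

View pics/side2.png

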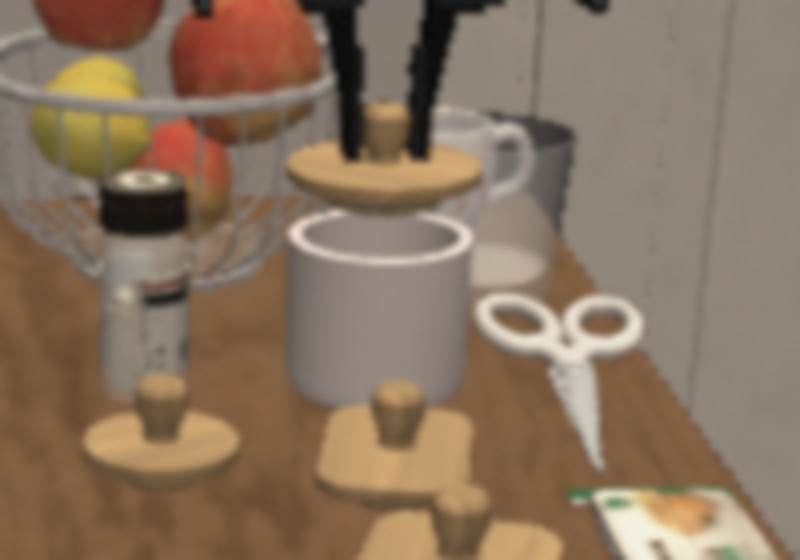

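The lid at (384,165) hangs level and centred over the jar mouth at (380,240) once perspective is allowed for. I lower it.

```bash
python3 -m inch '[[[0,0,0.006],[0,0,0],0.01],[[0,0,0.006],[0,0,0],0.01],[[0,0,0.005],[0,0,0],0.01],[[0,0,0.003],[0,0,0],0.01],[[0,0,0.002],[0,0,0],0.01],[[0,0,0.001],[0,0,0],0.01],[[0,0,0],[0,0,0],0.01],[[0,0,0],[0,0,0],0.01]]'
python3 -m inch '[[[0,0,0.001],[0,0,0],0.01],[[0,0,0],[0,0,0],0.01]]'
python3 -m inch '[[[0,0,0.001],[0,0,0],0.01],[[0,0,0],[0,0,0],0.01]]'
```

```text
t: 8.1
tool_pos: [429.9, 18.3, 87.7]
eef_rot: [3.141, -0.0, 1.571]
contact_force: [0.1, -0.4, -1.2]
width: 21.2
t: 8.3
tool_pos: [429.8, 18.3, 86.5]
eef_rot: [3.141, -0.0, 1.571]
contact_force: [-0.4, 0.2, -0.3]
width: 21.1
t: 8.5
tool_pos: [429.6, 18.3, 85.4]
eef_rot: [-3.141, -0.0, 1.571]
contact_force: [0.2, 0.1, -1.4]
width: 20.9
```

```bash
python3 -m inch '[[[0,0,0.001],[0,0,0],0.01],[[0,0,0],[0,0,0],0.01]]'
python3 -m inch '[[[0,0,0.0005],[0,0,0],0.01],[[0,0,0],[0,0,0],0.01]]'
```

```text
t: 8.7
tool_pos: [429.8, 18.3, 84.6]
eef_rot: [3.141, -0.0, 1.571]
contact_force: [-0.2, -0.3, -1.7]
width: 21.4
t: 8.9
tool_pos: [429.8, 18.3, 84.5]
eef_rot: [-3.142, -0.0, 1.571]
contact_force: [-2.0, -0.2, 4.5]
width: 21.1
```

Contact at 4.5 N, so it is seated. Release, rise, and go over the small round lid.

```bash
python3 -m inch '[[[0,0,0],[0,0,0],0.06],[[0,0,0],[0,0,0],0.06],[[0,0,0],[0,0,0],0.06],[[0,0,0],[0,0,0],0.06],[[0,0,-0.006],[0,0,0],0.06],[[0,0,-0.02],[0,0,0],0.06],[[0,0,-0.02],[0,0,0],0.06],[[0,0,-0.02],[0,0,0],0.06],[[0.017,0.0172,0],[0,0,0],0.06],[[0.017,0.0172,0],[0,0,0],0.06],[[0.018,0.0172,0],[0,0,0],0.06],[[0.017,0.0172,0],[0,0,0],0.06],[[0.018,0.0172,0],[0,0,0],0.06],[[0.017,0.0172,0],[0,0,0],0.06],[[0,0,0],[0,0,0],0.06],[[0,0,0],[0,0,0],0.06]]'
python3 - <<'E'
from h import *
d=grab('side'); cv2.imwrite('pics/side3.png',cv2.resize(d['frame'][100:240,240:440,::-1],(800,560),interpolation=cv2.INTER_CUBIC))
E
```

```text
t: 10.5
tool_pos: [532.8, 122.2, 150.0]
eef_rot: [-3.141, 0.001, 1.571]
contact_force: [-0.4, -0.5, -0.7]
width: 59.8
```

View pics/side3.png

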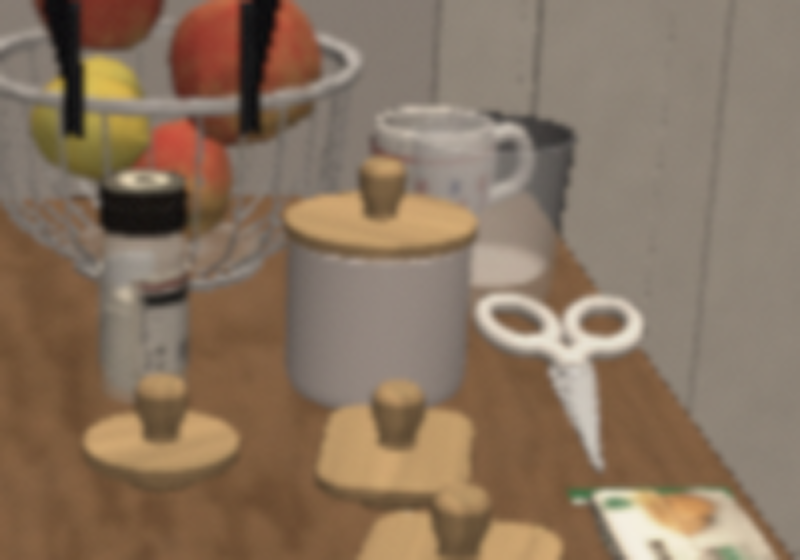

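The large lid sits flat and centred on its jar (rim near (380,245)). Now I grip the small lid.

```bash
python3 -m inch '[[[0,0,0.025],[0,0,0],0.06],[[0,0,0.025],[0,0,0],0.06],[[0,0,0.025],[0,0,0],0.06],[[0,0,0.020],[0,0,0],0.06],[[0,0,0.015],[0,0,0],0.06],[[0,0,0.010],[0,0,0],0.06],[[0,0,0.006],[0,0,0],0.06],[[0,0,0.003],[0,0,0],0.06],[[0,0,0],[0,0,0],0.06]]'
python3 -m inch '[[[0,0,0],[0,0,0],0.01],[[0,0,0],[0,0,0],0.01],[[0,0,0],[0,0,0],0.01],[[0,0,0],[0,0,0],0.01],[[0,0,0],[0,0,0],0.01],[[0,0,0],[0,0,0],0.01],[[0,0,-0.002],[0,0,0],0.01],[[0,0,-0.008],[0,0,0],0.01],[[0,0,-0.02],[0,0,0],0.01],[[0,0,-0.025],[0,0,0],0.01],[[0,0,-0.025],[0,0,0],0.01],[[0,0,-0.025],[0,0,0],0.01],[[0,0,-0.025],[0,0,0],0.01],[[0,0,0],[0,0,0],0.01],[[0,0,0],[0,0,0],0.01]]' 25
```

```text
t: 11.45
tool_pos: [533.2, 122.3, 21.3]
eef_rot: [3.141, -0.0, 1.571]
contact_force: [0.0, -0.3, 0.3]
width: 60.1
t: 12.95
tool_pos: [533.2, 122.3, 151.7]
eef_rot: [3.14, -0.001, 1.571]
contact_force: [-0.7, 0.5, -1.4]
width: 21.2
```

```bash
python3 -m inch '[[[-0.013,0.0145,0],[0,0,0],0.01],[[-0.013,0.0145,0],[0,0,0],0.01],[[-0.013,0.0145,0],[0,0,0],0.01],[[-0.013,0.0145,0],[0,0,0],0.01],[[-0.013,0.0145,0],[0,0,0],0.01],[[-0.013,0.0145,0],[0,0,0],0.01],[[-0.013,0.0145,0],[0,0,0],0.01],[[-0.0135,0.0141,0],[0,0,0],0.01],[[0,0,0],[0,0,0],0.01],[[0,0,0],[0,0,0],0.01],[[0,0,0.02],[0,0,0],0.01],[[0,0,0.02],[0,0,0],0.01],[[0,0,0.012],[0,0,0],0.01],[[0,0,0],[0,0,0],0.01],[[0,0,0],[0,0,0],0.01]]'
python3 - <<'E'
from h import *
d=grab('side'); cv2.imwrite('pics/side4.png',cv2.resize(d['frame'][110:270,150:350,::-1],(750,600),interpolation=cv2.INTER_CUBIC))
E
```

```text
t: 14.45
tool_pos: [648.4, 18.4, 99.3]
eef_rot: [-3.141, -0.0, 1.571]
contact_force: [0.2, 0.4, 0.2]
width: 21.1
```

View pics/side4.png

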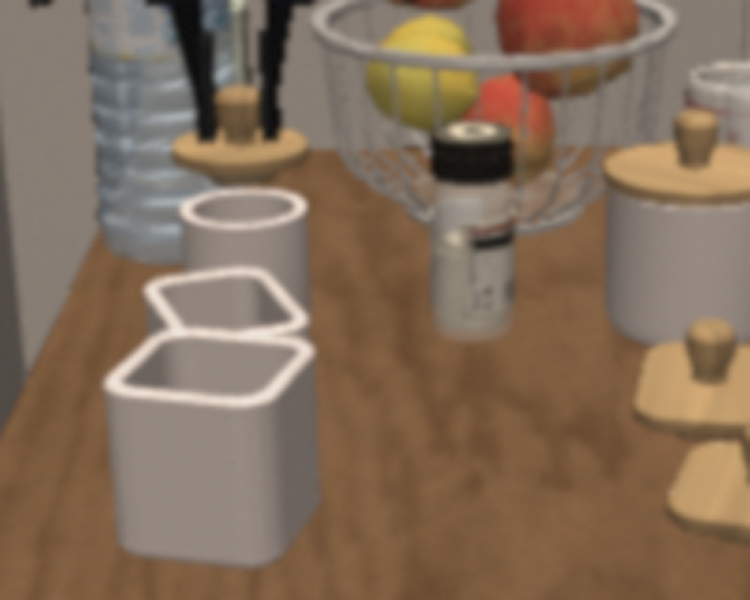

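The small lid (240,150) is centred over the small jar (244,208) once perspective is allowed for. I lower it.

```bash
python3 -m inch '[[[0,0,0.006],[0,0,0],0.01],[[0,0,0.006],[0,0,0],0.01],[[0,0,0.005],[0,0,0],0.01],[[0,0,0.003],[0,0,0],0.01],[[0,0,0.002],[0,0,0],0.01],[[0,0,0.001],[0,0,0],0.01],[[0,0,0],[0,0,0],0.01],[[0,0,0],[0,0,0],0.01]]'
python3 -m inch '[[[0,0,0.001],[0,0,0],0.01],[[0,0,0],[0,0,0],0.01]]'
python3 -m inch '[[[0,0,0.0005],[0,0,0],0.01],[[0,0,0],[0,0,0],0.01]]'
```

```text
t: 15.3
tool_pos: [648.7, 17.7, 76.2]
eef_rot: [3.141, -0.0, 1.571]
contact_force: [0.5, 0.5, -1.2]
width: 21.1
t: 15.5
tool_pos: [648.8, 17.8, 75.3]
eef_rot: [3.141, -0.0, 1.571]
contact_force: [0.4, 0.3, -0.2]
width: 20.9
t: 15.7
tool_pos: [648.9, 17.8, 75.2]
eef_rot: [3.141, -0.0, 1.571]
contact_force: [-0.3, -0.1, 2.8]
width: 20.7
```

```bash
python3 -m inch '[[[0,0,0],[0,0,0],0.06],[[0,0,0],[0,0,0],0.06],[[0,0,0],[0,0,0],0.06],[[0,0,0],[0,0,0],0.06],[[0,0,-0.007],[0,0,0],0.06],[[0,0,-0.022],[0,0,0],0.06],[[0,0,-0.023],[0,0,0],0.06],[[0,0,-0.023],[0,0,0],0.06],[[0.0115,-0.0212,0],[0,0,0],0.06],[[0.0115,-0.0213,0],[0,0,0],0.06],[[0.0115,-0.0212,0],[0,0,0],0.06],[[0.0115,-0.0213,0],[0,0,0],0.06],[[0.0115,-0.0212,0],[0,0,0],0.06],[[0.0115,-0.0213,0],[0,0,0],0.06],[[0.0115,-0.0212,0],[0,0,0],0.06],[[0.0115,-0.0213,0],[0,0,0],0.06],[[0.0115,-0.0212,0],[0,0,0],0.06],[[0.0115,-0.0213,0],[0,0,0],0.06],[[0,0,0],[0,0,0],0.06],[[0,0,0],[0,0,0],0.06]]'
python3 - <<'E'
from h import *
d=grab('side'); cv2.imwrite('pics/side5.png',cv2.resize(d['frame'][110:270,150:350,::-1],(750,600),interpolation=cv2.INTER_CUBIC))
E
```

```text
t: 17.7
tool_pos: [436.4, 132.9, 150.2]
eef_rot: [3.14, -0.001, 1.572]
contact_force: [0.6, 0.1, -0.6]
width: 59.9
```

View pics/side5.png

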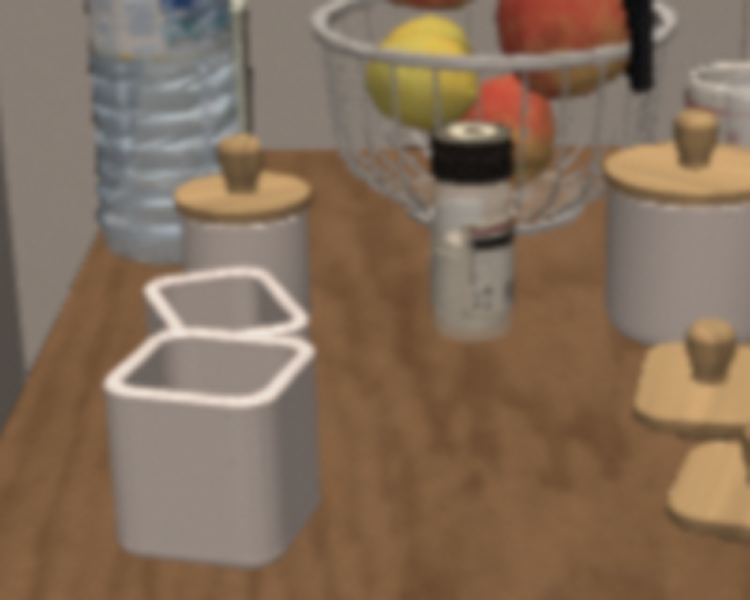

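The small lid is flat on its jar at (243,200). Next is the oblong lid.

```bash
python3 -m inch '[[[0,0,0.025],[0,0,0],0.06],[[0,0,0.025],[0,0,0],0.06],[[0,0,0.025],[0,0,0],0.06],[[0,0,0.020],[0,0,0],0.06],[[0,0,0.015],[0,0,0],0.06],[[0,0,0.010],[0,0,0],0.06],[[0,0,0.006],[0,0,0],0.06],[[0,0,0.003],[0,0,0],0.06],[[0,0,0],[0,0,0],0.06]]'
python3 -m inch '[[[0,0,0],[0,0,0],0.01],[[0,0,0],[0,0,0],0.01],[[0,0,0],[0,0,0],0.01],[[0,0,0],[0,0,0],0.01],[[0,0,0],[0,0,0],0.01],[[0,0,0],[0,0,0],0.01],[[0,0,-0.002],[0,0,0],0.01],[[0,0,-0.008],[0,0,0],0.01],[[0,0,-0.02],[0,0,0],0.01],[[0,0,-0.025],[0,0,0],0.01],[[0,0,-0.025],[0,0,0],0.01],[[0,0,-0.025],[0,0,0],0.01],[[0,0,-0.025],[0,0,0],0.01],[[0,0,0],[0,0,0],0.01],[[0,0,0],[0,0,0],0.01]]' 25
```

```text
t: 18.65
tool_pos: [436.4, 132.7, 20.7]
eef_rot: [3.141, 0.0, 1.571]
contact_force: [-0.2, -0.1, 0.2]
width: 60.2
t: 20.15
tool_pos: [436.2, 132.8, 151.1]
eef_rot: [3.141, -0.001, 1.571]
contact_force: [-0.5, -0.3, -0.9]
width: 21.3
```

```bash
python3 -m inch '[[[-0.001,0.0212,0],[0,0,0],0.01],[[-0.001,0.0213,0],[0,0,0],0.01],[[-0.001,0.0212,0],[0,0,0],0.01],[[-0.001,0.0213,0],[0,0,0],0.01],[[-0.001,0.0212,0],[0,0,0],0.01],[[-0.001,0.0213,0],[0,0,0],0.01],[[-0.001,0.0212,0],[0,0,0],0.01],[[-0.001,0.0213,0],[0,0,0],0.01],[[-0.001,0.0212,0],[0,0,0],0.01],[[-0.0015,0.0213,0],[0,0,0],0.01],[[0,0,0],[0,0,-0.093],0.01],[[0,0,0],[0,0,-0.093],0.01],[[0,0,0],[0,0,-0.093],0.01],[[0,0,0],[0,0,-0.093],0.01],[[0,0,0],[0,0,-0.093],0.01],[[0,0,0],[0,0,-0.092],0.01],[[0,0,0.02],[0,0,0],0.01],[[0,0,0.02],[0,0,0],0.01],[[0,0,0.02],[0,0,0],0.01],[[0,0,0],[0,0,0],0.01]]'
python3 - <<'E'
from h import *
d=grab('side'); cv2.imwrite('pics/side6.png',cv2.resize(d['frame'][110:270,150:350,::-1],(750,600),interpolation=cv2.INTER_CUBIC))
E
```

```text
t: 22.15
tool_pos: [645.0, 121.6, 85.5]
eef_rot: [-3.133, -0.002, 2.128]
contact_force: [0.1, 0.1, -1.5]
width: 21.3
```

View pics/side6.png

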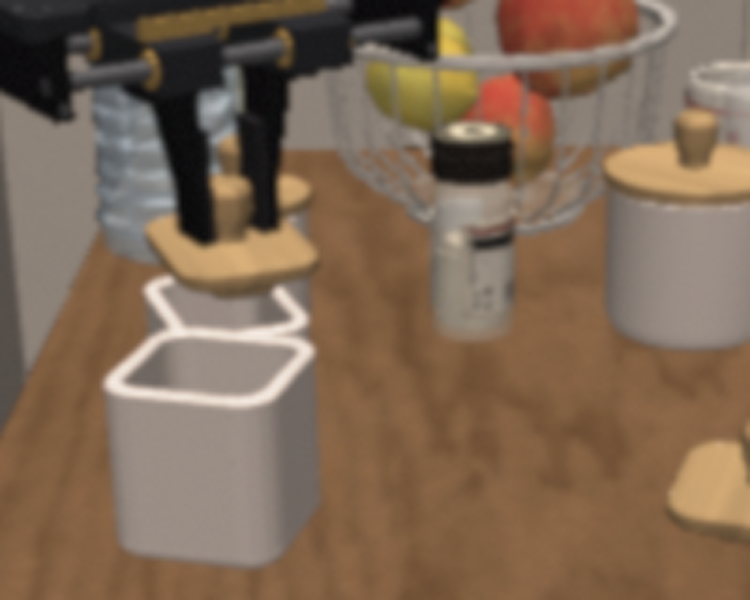

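The oblong lid (232,250) is over the oblong jar with its edges parallel to the rim. The pose reading was still settling, so I read it again.

```bash
python3 -m inch '[[[0,0,0],[0,0,0],0.01],[[0,0,0],[0,0,0],0.01]]'
```

```text
t: 22.4
tool_pos: [649.3, 122.3, 91.7]
eef_rot: [3.14, 0.001, 2.128]
contact_force: [-0.7, 1.0, -1.0]
width: 20.9
```

```bash
python3 -m inch '[[[0,0,0.006],[0,0,0],0.01],[[0,0,0.006],[0,0,0],0.01],[[0,0,0.006],[0,0,0],0.01],[[0,0,0.004],[0,0,0],0.01],[[0,0,0.002],[0,0,0],0.01],[[0,0,0.001],[0,0,0],0.01],[[0,0,0],[0,0,0],0.01],[[0,0,0],[0,0,0],0.01]]'
python3 -m inch '[[[0,0,0.001],[0,0,0],0.01],[[0,0,0],[0,0,0],0.01]]'
python3 -m inch '[[[0,0,0.0005],[0,0,0],0.01],[[0,0,0],[0,0,0],0.01]]'
```

```text
t: 23.2
tool_pos: [648.8, 122.3, 65.8]
eef_rot: [3.141, 0.0, 2.128]
contact_force: [0.2, -0.5, -1.2]
width: 21.0
t: 23.4
tool_pos: [648.7, 122.4, 64.7]
eef_rot: [3.141, 0.0, 2.128]
contact_force: [0.1, 0.2, -1.1]
width: 21.1
t: 23.6
tool_pos: [648.8, 122.3, 64.7]
eef_rot: [3.141, -0.0, 2.128]
contact_force: [-1.2, -0.6, 3.7]
width: 21.1
```

```bash
python3 -m inch '[[[0,0,0],[0,0,0],0.06],[[0,0,0],[0,0,0],0.06],[[0,0,0],[0,0,0],0.06],[[0,0,0],[0,0,0],0.06],[[0,0,-0.007],[0,0,0],0.06],[[0,0,-0.022],[0,0,0],0.06],[[0,0,-0.028],[0,0,0],0.06],[[0,0,-0.028],[0,0,0],0.06],[[0,0,0],[0,0,0.093],0.06],[[0,0,0],[0,0,0.093],0.06],[[0,0,0],[0,0,0.093],0.06],[[0,0,0],[0,0,0.093],0.06],[[0,0,0],[0,0,0.093],0.06],[[0,0,0],[0,0,0.092],0.06],[[0,0,0],[0,0,0],0.06]]'
python3 -m inch '[[[0.0116,-0.022,0],[0,0,0],0.06],[[0.0116,-0.022,0],[0,0,0],0.06],[[0.0116,-0.022,0],[0,0,0],0.06],[[0.0116,-0.022,0],[0,0,0],0.06],[[0.0116,-0.022,0],[0,0,0],0.06],[[0.0116,-0.022,0],[0,0,0],0.06],[[0.0116,-0.022,0],[0,0,0],0.06],[[0.0116,-0.022,0],[0,0,0],0.06],[[0.0116,-0.022,0],[0,0,0],0.06],[[0.0116,-0.0226,0],[0,0,0],0.06],[[0,0,0],[0,0,0],0.06],[[0,0,0],[0,0,0],0.06]]'
python3 - <<'E'
from h import *
d=grab('side'); cv2.imwrite('pics/side7.png',cv2.resize(d['frame'][110:270,150:350,::-1],(750,600),interpolation=cv2.INTER_CUBIC))
E
```

```text
t: 25.1
tool_pos: [648.7, 122.3, 149.5]
eef_rot: [3.141, -0.0, 1.571]
contact_force: [-0.5, 0.6, 0.2]
width: 59.7
t: 26.3
tool_pos: [428.2, 238.5, 149.6]
eef_rot: [3.14, -0.001, 1.573]
contact_force: [-0.1, -0.1, -0.3]
width: 60.1
```

View pics/side7.png

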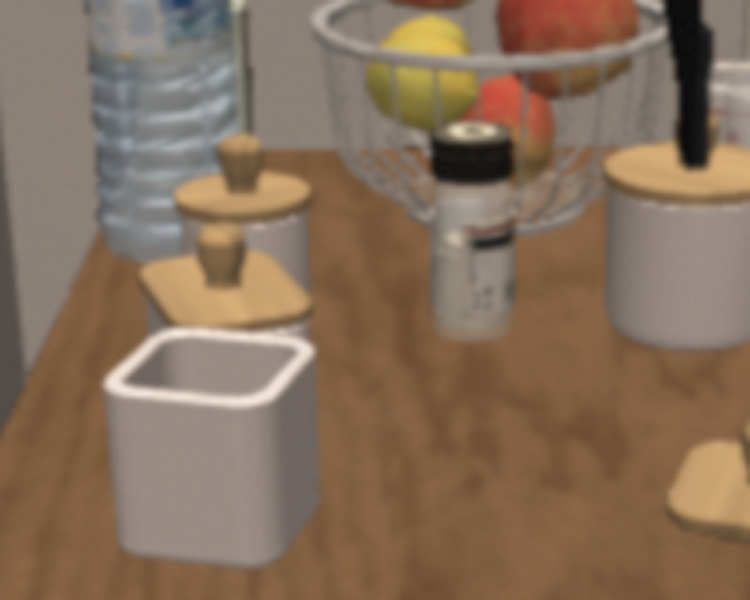

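The oblong lid is on and flat at (225,290). Last is the square lid.

```bash
python3 -m inch '[[[0,0,0.025],[0,0,0],0.06],[[0,0,0.025],[0,0,0],0.06],[[0,0,0.025],[0,0,0],0.06],[[0,0,0.020],[0,0,0],0.06],[[0,0,0.015],[0,0,0],0.06],[[0,0,0.010],[0,0,0],0.06],[[0,0,0.006],[0,0,0],0.06],[[0,0,0.0025],[0,0,0],0.06],[[0,0,0],[0,0,0],0.06]]'
python3 -m inch '[[[0,0,0],[0,0,0],0.01],[[0,0,0],[0,0,0],0.01],[[0,0,0],[0,0,0],0.01],[[0,0,0],[0,0,0],0.01],[[0,0,0],[0,0,0],0.01],[[0,0,0],[0,0,0],0.01],[[0,0,-0.002],[0,0,0],0.01],[[0,0,-0.008],[0,0,0],0.01],[[0,0,-0.02],[0,0,0],0.01],[[0,0,-0.025],[0,0,0],0.01],[[0,0,-0.025],[0,0,0],0.01],[[0,0,-0.025],[0,0,0],0.01],[[0,0,-0.025],[0,0,0],0.01],[[0,0,0],[0,0,0],0.01],[[0,0,0],[0,0,0],0.01]]' 25
```

```text
t: 27.25
tool_pos: [428.4, 238.2, 20.8]
eef_rot: [3.141, -0.0, 1.571]
contact_force: [1.0, -0.0, 0.2]
width: 59.9
t: 28.75
tool_pos: [428.1, 238.4, 151.1]
eef_rot: [3.141, -0.001, 1.571]
contact_force: [0.1, -0.5, -1.7]
width: 21.2
```

```bash
python3 -m inch '[[[-0.0006,0.0215,0],[0,0,0],0.01],[[-0.0006,0.0215,0],[0,0,0],0.01],[[-0.0006,0.0215,0],[0,0,0],0.01],[[-0.0006,0.0215,0],[0,0,0],0.01],[[-0.0006,0.0215,0],[0,0,0],0.01],[[-0.0006,0.0215,0],[0,0,0],0.01],[[-0.0006,0.0215,0],[0,0,0],0.01],[[-0.0007,0.0215,0],[0,0,0],0.01],[[-0.0007,0.0215,0],[0,0,0],0.01],[[-0.0007,0.0215,0],[0,0,0],0.01],[[0,0,0],[0,0,-0.035],0.01],[[0,0,0.02],[0,0,0],0.01],[[0,0,0.02],[0,0,0],0.01],[[0,0,0.006],[0,0,0],0.01],[[0,0,0],[0,0,0],0.01],[[0,0,0],[0,0,0],0.01],[[0,0,0],[0,0,0],0.01]]'
python3 - <<'E'
from h import *
d=grab('side'); cv2.imwrite('pics/side8.png',cv2.resize(d['frame'][110:270,150:350,::-1],(750,600),interpolation=cv2.INTER_CUBIC))
E
```

```text
t: 30.45
tool_pos: [643.6, 232.1, 105.7]
eef_rot: [3.14, -0.001, 1.606]
contact_force: [-0.0, -0.2, -0.6]
width: 21.2
```

View pics/side8.png

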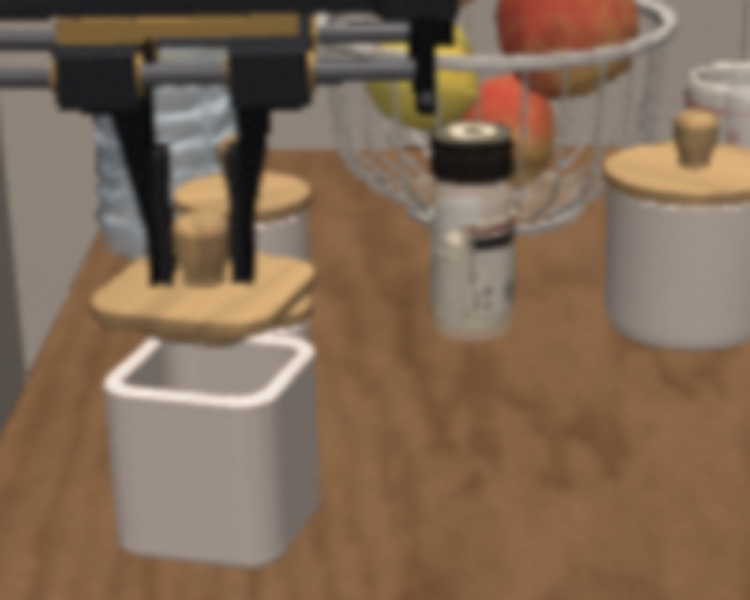

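The square lid (204,295) is parallel to and centred over the square jar's mouth (211,368). I lower it.

```bash
python3 -m inch '[[[0,0,0.006],[0,0,0],0.01],[[0,0,0.006],[0,0,0],0.01],[[0,0,0.005],[0,0,0],0.01],[[0,0,0.003],[0,0,0],0.01],[[0,0,0.002],[0,0,0],0.01],[[0,0,0.001],[0,0,0],0.01],[[0,0,0],[0,0,0],0.01],[[0,0,0],[0,0,0],0.01]]'
python3 -m inch '[[[0,0,0.001],[0,0,0],0.01],[[0,0,0],[0,0,0],0.01]]'
python3 -m inch '[[[0,0,0.0005],[0,0,0],0.01],[[0,0,0],[0,0,0],0.01]]'
```

```text
t: 31.3
tool_pos: [643.1, 232.0, 81.8]
eef_rot: [3.141, -0.0, 1.606]
contact_force: [0.0, -0.4, -0.6]
width: 21.3
t: 31.5
tool_pos: [643.1, 232.0, 80.7]
eef_rot: [3.141, -0.0, 1.606]
contact_force: [1.0, -0.7, -0.4]
width: 21.1
t: 31.7
tool_pos: [643.2, 232.0, 80.7]
eef_rot: [3.141, -0.0, 1.606]
contact_force: [-0.8, 0.2, 2.4]
width: 20.9
```

```bash
python3 -m inch '[[[0,0,0],[0,0,0],0.06],[[0,0,0],[0,0,0],0.06],[[0,0,0],[0,0,0],0.06],[[0,0,0],[0,0,0],0.06],[[0,0,-0.007],[0,0,0],0.06],[[0,0,-0.022],[0,0,0],0.06],[[0,0,-0.028],[0,0,0],0.06],[[0,0,-0.028],[0,0,0],0.06],[[0,0,-0.028],[0,0,0],0.06],[[0.022,-0.03,0],[0,0,0],0.06],[[0.022,-0.03,0],[0,0,0],0.06],[[0.022,-0.03,0],[0,0,0],0.06],[[0.022,-0.03,0],[0,0,0],0.06],[[0.022,-0.03,0],[0,0,0],0.06],[[0.022,-0.03,0],[0,0,0],0.06],[[0.022,-0.03,0],[0,0,0],0.06],[[0.022,-0.03,0],[0,0,0],0.06],[[0.022,-0.03,0],[0,0,0],0.06],[[0.022,-0.02,0],[0,0,0],0.06],[[0,0,0],[0,0,0],0.06]]'
python3 - <<'E'
from h import *
a=grab('top'); b=grab('side')
cv2.imwrite('pics/top9.png',cv2.resize(a['frame'][120:320,190:390,::-1],(600,600),interpolation=cv2.INTER_CUBIC))
cv2.imwrite('pics/side9.png',cv2.resize(b['frame'][90:270,140:380,::-1],(800,600),interpolation=cv2.INTER_CUBIC))
P=cloud(a);Z=P[...,2]
for n,x,y,h in(('large',430,18,82),('small',649,18,72),('oblong',648.7,122.3,62),('square',643,232,78)):
    m=(np.hypot(P[...,0]-x,P[...,1]-y)<60)&(Z>h-6)&(Z<h+5)
    _,lab=cv2.connectedComponents(m.astype(np.uint8)); m=lab==np.argmax(np.bincount(lab[m]))
    p=P[m];A=np.c_[p[:,:2]-[x,y],np.ones(len(p))];c=np.linalg.lstsq(A,p[:,2],rcond=None)[0]
    r=cv2.minAreaRect(p[:,:2].astype(np.float32))
    print(n,'expect',h,'plane',c.round(3),'rect',np.round(r[0],1),np.round(r[1],1),round(r[2],1))
E
```

```text
t: 33.7
tool_pos: [340.7, 445.7, 193.6]
eef_rot: [-3.14, -0.003, 1.614]
contact_force: [-0.5, -0.4, 0.3]
width: 60.1
large expect 82 plane [ 1.0000e-03 -4.0000e-03  8.1514e+01] rect [430.9  17.9] [86.9 86.3] 89.7
small expect 72 plane [2.0000e-03 1.0000e-03 7.1169e+01] rect [648.2  17.6] [64.1 64.5] 23.3
oblong expect 62 plane [ 1.0000e-03 -2.0000e-03  6.1034e+01] rect [648.7 122.1] [61.6 88.6] 20.3
square expect 78 plane [0.0000e+00 1.0000e-03 7.7057e+01] rect [642.8 232.3] [72.  72.1] 73.0
```

View pics/top9.png

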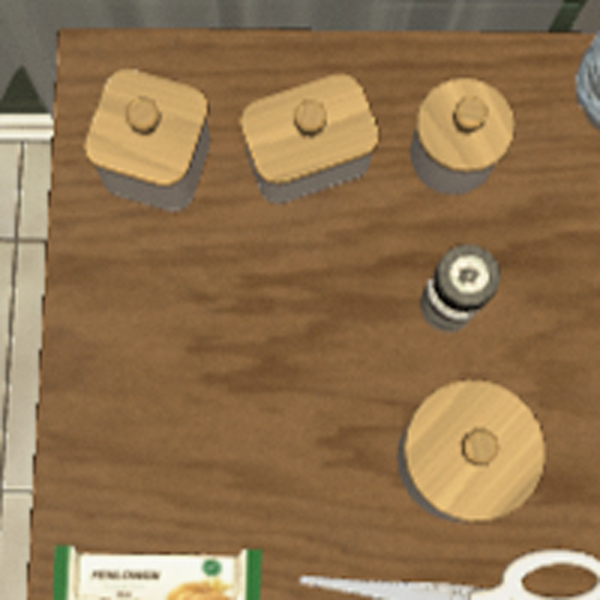

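View pics/side9.png

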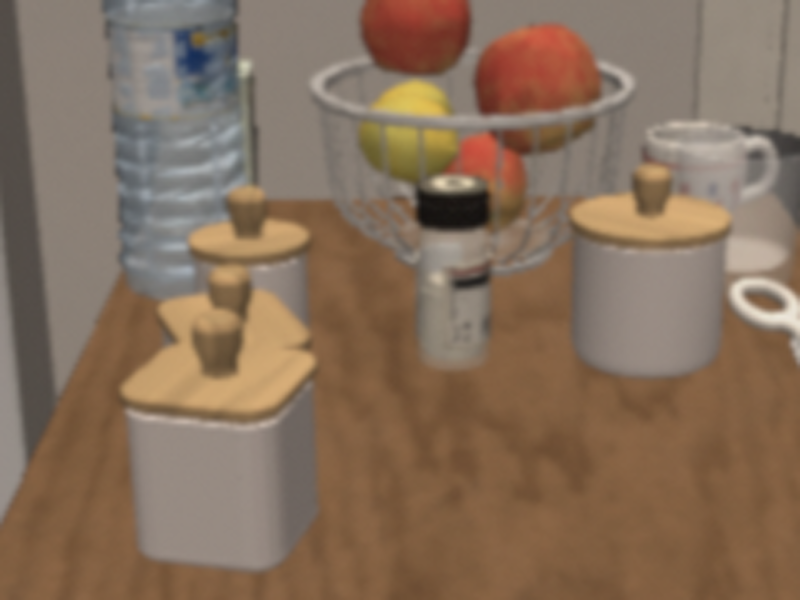

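Both views show all four lids flat on their own jars. In the top crop they are at (147,128), (310,130), (465,125) and (475,450). The spice jar at (468,275) has not moved. The measured plate planes are level and at the seated heights. I let the arm settle and hand the job in.

```bash
python3 -m inch '[[[0,0,0],[0,0,0],0.06],[[0,0,0],[0,0,0],0.06]]'; python3 -c "
from cell import ctrl
print(ctrl.close_job())"
```

```text
t: 34.0
tool_pos: [346.9, 440.6, 193.3]
eef_rot: [3.141, 0.0, 1.603]
contact_force: [0.7, 0.0, -0.1]
width: 60.2
the job is handed in; nothing more can be done
None
```

All four lids are on the jars they were made for, and I handed the job in at 34 s of the 83 s allowed. I gripped each lid by its knob, lowered it until it touched the rim (2.4 to 4.5 N at the wrist) and only then let go. I turned the oblong lid about 32° and the square lid 2° to match their jars.

- **Seating:** in the last depth measurement each lid top was within 1 mm of its seated height. Tilt was at most 0.004 mm per mm.
- **Position:** each lid was centred within about 1 mm of where its jar was first measured. The two angled lids lined up with their jars to about 1°.
- **Surroundings:** the final pictures showed the jars upright where they stood and the spice jar untouched. The gripper was clear of everything.

No check failed. One pose reading over the oblong jar was 4 to 6 mm off while the arm was still settling; I read it again before lowering and it was right.

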